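# Level the whistle display box with the foot key

### The job

Level the open display box: lift the flat-bladed steel key out of its wooden rest, put its blade fully into the slot of the round levelling foot in front of the box, and push down so that the sprung base with its spirit level is pressed firmly onto the shelf. Keeping it pressed, turn the key clockwise (seen from above) until the bubble sits midway between the two black lines. Finish while still holding the key and pressing down with the bubble centred; leave the reamer and the other goods where they are.

Things in the scene. Friction and masses are not known exactly. Their poses are not given: they have to be found in the camera images.
- key: Upright steel key, 76 mm tall, 120 g. Origin: centre of the blade's lower end; z up. Going up: flat blade 20 (x) by 6 mm (y) to z 22 mm, lowest 3 mm narrowed to 16 by 3; collar 30 mm across, z 22-26; round neck 12 mm to z 40; flat grip 36 (x) by 12 mm (y), z 40-76. A half turn about z makes no difference. Starts standing in key_rest (origin 8 mm above shelf); lift it 30 mm to clear.
- key_rest: Fixed wooden block 60 (x) by 44 (y) by 30 mm high with a slot 24 by 10 mm along its x, in which the key stands, its collar on the block's top, with a few degrees of play; origin: centre of its underside. A like block 100 to 190 mm beside it holds the reamer; the two may change places.
- slot (a point): Centre of the slot's mouth on the flat top of the levelling foot, a knurled steel cylinder 58 mm across, 60 mm above the shelf unpressed. x along the slot, z up; turns and sinks with the foot. Slot 21.5 (x) by 7.5 mm (y), 18 mm deep: a key fully in has its origin 18 mm below this point. The box's front wall is 60 mm beyond the foot's axis, rim 61 mm above the shelf; roosters in it reach 95 mm.
- foot (a joint): Turn of the levelling foot, rad, growing clockwise seen from above, -1.4 to 1.0. Friction about 0.06 N m; it stays where it is left. Clockwise raises the near side of the box and moves the bubble towards the robot, 16 mm per rad. It starts 0.75 to 1.35 rad short of level; where level lies differs each time, so watch the bubble.
- press (a joint): How far the sprung base (with foot, box and spirit level) is pushed down, m: 0 floating, 0.005 firmly on its stop; pressed means over 0.003. The springs push back with about 2.5 N at 0 and 6.5 N at the stop, and lift the base again when let go. The level's reading counts only while pressed.
- vial (a point): Middle of the spirit-level tube (80 mm long, 17 mm across, on an aluminium bar on the box's left wall, about 70 mm above the shelf). x along the tube, away from the robot. The two black lines are 12 mm either side of this point.
- bubble (a point): Centre of the bubble (19 mm long) in the tube. Its offset from vial along the tube's x is the reading: 0 when centred, positive when the box's near side is too low.
- rooster: Bystander: clay rooster whistle, 34 mm wide, 60 mm tall; origin: centre of its underside.
- ring: Bystander: copper mouthpiece ring lying flat, 34 mm outside, 12 mm high; origin: centre of its underside.
- ocarina: Bystander: bone-white ocarina, 54 mm round, 30 mm high, with a short mouthpiece; origin: centre of its underside.
- slide_whistle: Bystander: maple slide whistle lying on the shelf, 210 mm long, 18 mm wide, 16 mm high; origin: centre of its underside.
- brush: Bystander: hand brush lying on the shelf; origin: centre of its underside.
- jar: Bystander: closed glass jar, 60 mm across, 70 mm tall; origin: centre of its underside.
- tin: Bystander: open steel tin, 70 mm across, 60 mm tall; origin: centre of its underside.
- reamer: Bystander: round-shanked voicing reamer with a turned pear-shaped wooden handle (28 mm at its widest), standing in its own wooden rest; NOT the key; origin: centre of its underside.
Mind the look-alikes: they are no part of the job. What is shaped like the key but purple or red is not meant.

How it is judged:
By the outcome, as a careful person would: the job done as asked, in the order asked, and still so for the second after the job is handed in, while the arm keeps its last pose, push and grip.
It also fails if it takes over 48 s, if anything falls off the work surface, if the arm or the gripper's body presses on something with over 40 N, if the wrist force passes 120 N, or if a joint passes its speed limit or range.

### The arm

A 6-joint arm with a two-finger parallel gripper is mounted at the origin on the work surface. World frame = base frame: x ahead of the robot, y to its left, z up, the work surface at z = 0. Lengths are in m, angles in degrees, forces in N, time in s.
With the tool pointing down it reaches from about 0.4 to 0.825 m from the base axis. Payload 7 kg.
Tool frame: the origin (TCP) lies at the very end of the fingers, on their centre line; the grasp point (between the pads) lies 19 mm behind it (r.hold_point_z is the distance from the TCP to the grasp point, in m); z points along the fingers, y is the direction in which the jaws open and shut (so a half turn about z gives the same grasp; the last joint's range is limited). The gripper opens to 88 mm and grips with 3 to 60 N. Pads are 19 mm wide; open, the fingers measure 130 mm over their backs; the gripper's body (78 mm by 193 mm) begins 47 mm behind the grasp point.
Start: joints at [-55.743, 20.546, 0.682, 0, -70.136, -16.507], TCP at [0.206, -0.643, 0.227] pointing down, gripper open.
Joint ranges: [-176.03, 176.03], [-82.01, 121.73], [-58.28, 71.71], [-173.87, 95.51], [-174.79, -0.11], [-173.66, 173.66]. Speed limits (degrees/s): [136.94, 136.94, 172.46, 180, 180, 180].

### API

Orientations are given as [roll, pitch, yaw] about the fixed x, y, z axes, in that order (R = Rz(yaw) Ry(pitch) Rx(roll)).
In Python, from plant import r gives the robot as it stands. The module is installed in compiled form; this text tells all that it offers.
- The arm moves only by the shell command python3 -m inch 'ROWS' [FORCE]. ROWS is text: rows parted by semicolons, each of 7 numbers parted by spaces: the shift along the tool's x, y, z in m, then the turn, a rotation vector about the tool's x, y, z in rad, then the opening, from 0 (shut) to 1 (fully open). In form: tx ty tz ax ay az jaw; .... A call has 1 to 20 rows; each row shifts and turns the commanded pose from where the row before left it, along the tool's axes as they then stand; what a row does not reach is not made up. A row lasts 1/12 s, in which the tool goes at most 41.7 mm and 7.16 degrees, less where a joint would pass 70% of its speed; a pose out of reach is approached as far as the arm can. A call with a gripper value outside its range is refused whole. The fingers move at their own pace and stop on an object; FORCE is the grip in N (left out, the last holds). Time passes only in rows, so rows that do not move let the fingers close. It gives the time, the measured TCP pose, the force and the opening at its end, in the units of the state.
- r.get_state(): the state, without advancing time (a new reading comes with each control period).
- r.capture(name): name is "scene" or "top" or "wrist"; returns the picture (480x640x3 uint8, red, green, blue); there is no depth.
- r.camera_params(name): a dict with "vfov" (degrees; the focal length in pixels is half the picture's height over the tangent of half this angle, whatever the lens; pixels are square), "cx", "cy" (the principal point, pixels), "R" (3x3) and "t" (3): a world point X has camera coordinates R X + t. Camera axes: x right, y down, z forward; pixel columns grow to the right and rows downward; lengths in m; the calibration is good to about 2 mm. A picture is of the moment at which its call begins: read the wrist's pose just before it. camera_params takes no time and is no camera call; for the wrist camera it gives the pose at the moment of the call.
- r.close_job(): hands the job in, once; it reports no verdict.
Trained networks look in the newest picture that a camera, given by its name, has taken for a name from the list of things; names that differ only in an ending like _2 or _b are one class to them, and where a whole thing is asked for, a point or a joint stands for the part that bears it (a point fixed in the world has none). Each returns a list of dicts, best first, with "p" (0 to 1); they miss things now and then, are a little off and sometimes report something else, mostly with a low value. They report only what shows in the picture. A call takes as long as a camera call. They do not tell look-alikes from the thing itself.
- r.recognise(target, camera): "xy" ([column, row] in pixels, amid what is visible of it).
The state is a dict: "time_s": time; "joints": joint angles; "qd": joint speeds; "joint_torque": joint torques, N m; "tcp_pos": TCP position; "eef_rot": TCP orientation; "contact_force": force on the tool from outside, world axes, zero at the start; "moment": the same for the moment, N m; "gripper_width": finger opening in m.
Only numpy, scipy, OpenCV 4.12 (cv2) and the standard library are available. Lean on these libraries where they do the work, as an engineer would, in place of code of your own. Each camera call takes 0.05 s, during which the arm holds its last target.

## Working session

There is one attempt and no reset: what is moved stays moved. The work goes in short steps, Python scripts to look and compute and a shell command to move; the robot and the scene stay as the last step left them, time stands still between calls to the robot, and variables do not carry over. Pictures are saved under pics/ and viewed, and the job is handed in when it is done.

```bash
mkdir -p pics; python3 - <<'E'
from plant import r
import cv2
print(r.get_state())
for n in ["scene","top","wrist"]:
    im=r.capture(n); cv2.imwrite(f"pics/{n}0.png",im[:,:,::-1])
    print(n,r.camera_params(n))
    for t in ["key","reamer","slot","vial","bubble","key_rest"]:
        print(t,[(d["xy"],round(d["p"],2)) for d in r.recognise(t,n)][:4]) if n!="wrist" else 0
E
```

```text
{'time_s': 0.0, 'joints': array([-5.57434547e+01,  2.05907242e+01,  6.33383419e-01, -2.33156397e-02,
       -7.01363143e+01, -1.65081785e+01]), 'qd': array([-0.00413813,  0.00075514,  0.00623809, -0.14033986, -0.10668161,
        0.05231184]), 'joint_torque': array([-5.81727954e-05, -5.82714736e+01,  2.93064737e+01,  6.99727044e+00,
        6.98617485e-03, -1.70139865e-04]), 'tcp_pos': array([ 0.20561431, -0.64238973,  0.22561771]), 'eef_rot': array([ 1.79903977e+02, -5.60060726e-03, -1.62259569e+02]), 'contact_force': array([ 0.97027576, -0.14109654, -0.19604323]), 'moment': array([ 0.00586227, -0.02420114,  0.02959894]), 'gripper_width': 0.0875147280911562}
scene {'vfov': 50.50727356358337, 'cx': 322.9668339259438, 'cy': 235.25183672204219, 'R': array([[ 0.37847757,  0.9255756 ,  0.00803357],
       [ 0.73937896, -0.29709567, -0.60419609],
       [-0.55684242,  0.23461452, -0.79679517]]), 't': array([-0.20492623, -0.30107444,  1.58580643])}
key [([175.8, 284.0], 0.75), ([180.0, 318.8], 0.6), ([145.4, 301.9], 0.59), ([186.8, 250.7], 0.58)]
reamer [([223.2, 249.3], 0.45)]
slot [([336
[... 285 characters left out ...]
 -0.06807754],
       [ 0.06795171,  0.00600803, -0.99767052]]), 't': array([0.00883847, 0.48698225, 1.28638157])}
key [([478.8, 216.9], 0.75), ([307.2, 250.8], 0.73), ([475.3, 258.7], 0.65), ([508.5, 250.5], 0.56)]
reamer [([422.9, 274.8], 0.42)]
slot [([305.3, 249.4], 0.94), ([306.5, 197.8], 0.7)]
vial [([303.7, 197.1], 0.77)]
bubble []
key_rest [([467.2, 257.1], 0.69)]
wrist {'vfov': 59.88621981570993, 'cx': 317.70455042688565, 'cy': 245.40721133143427, 'R': array([[-3.05221817e-01,  9.52280997e-01,  7.38114602e-04],
       [ 9.09040146e-01,  2.91131318e-01,  2.98141859e-01],
       [ 2.83699939e-01,  9.16703757e-02, -9.54521287e-01]]), 't': array([ 0.67520314, -0.03613566,  0.39249225])}
```

View pics/scene0.png

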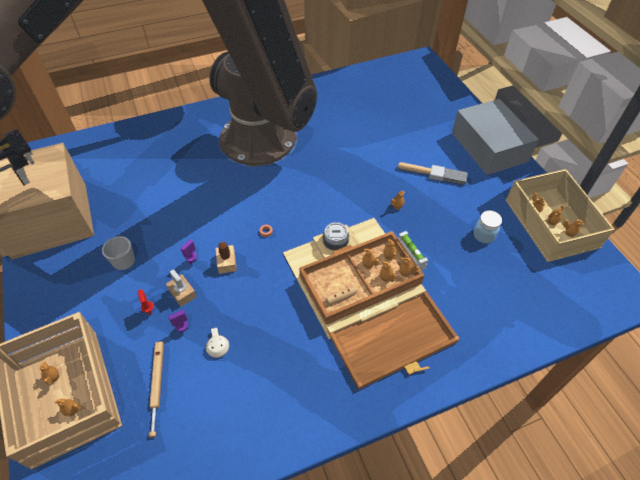

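View pics/top0.png

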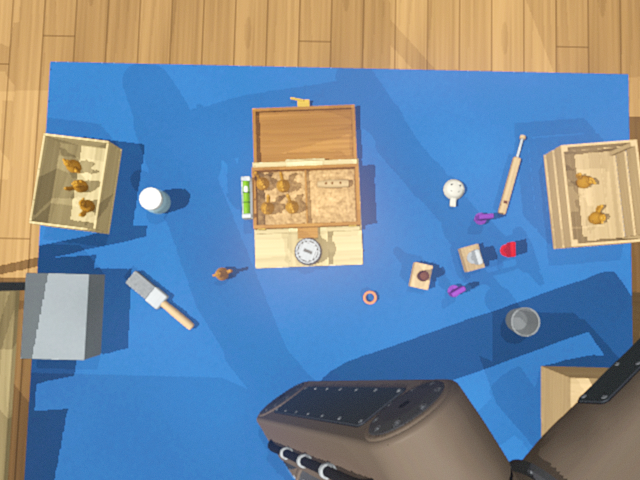

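View pics/wrist0.png

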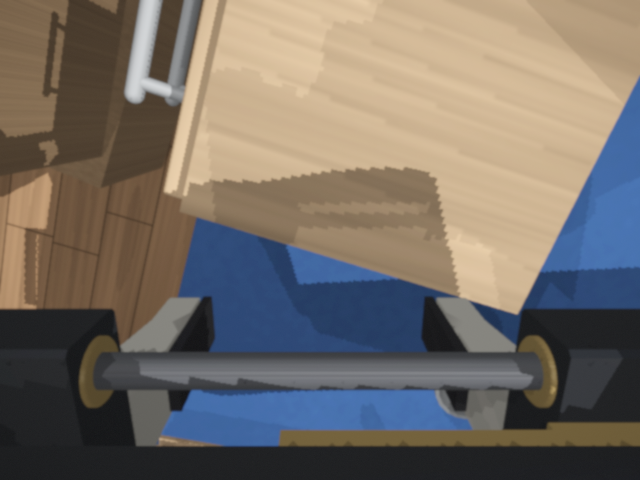

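```bash
python3 - <<'E'
import cv2
a=cv2.imread("pics/scene0.png")[220:360,110:270]; cv2.imwrite("pics/c_scene.png",cv2.resize(a,None,fx=4,fy=4,interpolation=2))
a=cv2.imread("pics/top0.png")[180:310,390:550]; cv2.imwrite("pics/c_top.png",cv2.resize(a,None,fx=4,fy=4,interpolation=2))
a=cv2.imread("pics/top0.png")[140:290,230:390]; cv2.imwrite("pics/c_top2.png",cv2.resize(a,None,fx=4,fy=4,interpolation=2))
E
```

```text
(no output)
```

View pics/c_scene.png

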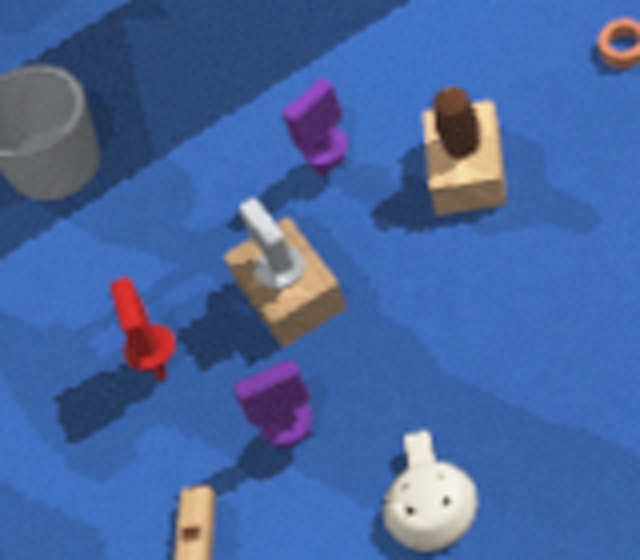

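View pics/c_top.png

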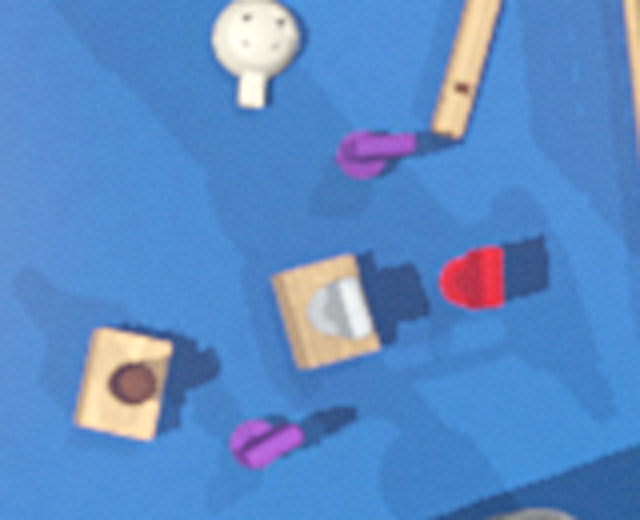

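View pics/c_top2.png

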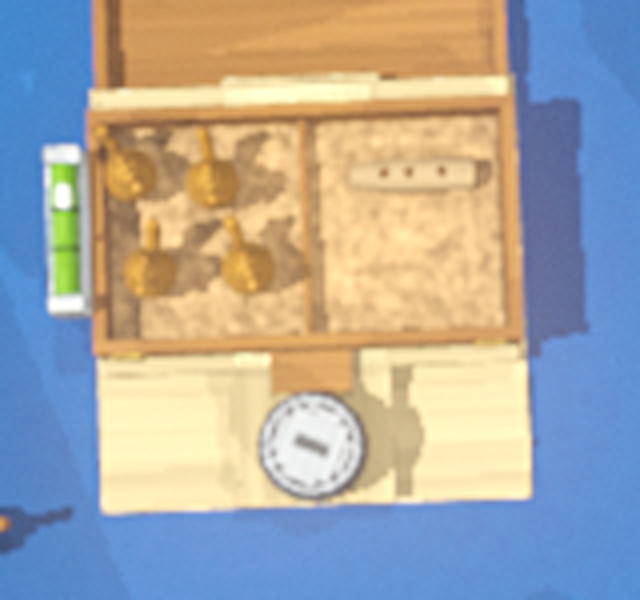

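Candidates in the scene picture are:
- steel flat-gripped piece in a wooden block, (180,287)
- purple look-alikes, (190,251) and (180,319)
- red look-alike, (146,301)
- pear-handled brown reamer in the other block, (225,250)

By the description, the key is the steel one at scene (180,287), top (470,257). The close crop confirms this: grey flat grip, round collar, standing in a block. The foot's slot is at top (307,251), and the bubble is at the far end of the vial.

```bash
cat > h.py <<'E'
import numpy as np
from plant import r
from scipy.spatial.transform import Rotation as Rot
def ray(P,uv):
    f=240/np.tan(np.radians(P["vfov"]/2)); R=np.array(P["R"]);t=np.array(P["t"])
    C=-R.T@t; d=R.T@np.array([(uv[0]-P["cx"])/f,(uv[1]-P["cy"])/f,1]); return C,d
def atz(P,uv,z):
    C,d=ray(P,uv); return C+d*(z-C[2])/d[2]
def proj(P,X):
    f=240/np.tan(np.radians(P["vfov"]/2)); c=np.array(P["R"])@X+np.array(P["t"]); return c[:2]/c[2]*f+[P["cx"],P["cy"]]
def tri(obs):
    A=np.zeros((3,3));b=np.zeros(3)
    for P,uv in obs:
        C,d=ray(P,uv); d=d/np.linalg.norm(d);M=np.eye(3)-np.outer(d,d);A+=M;b+=M@C
    return np.linalg.solve(A,b)
E
python3 - <<'E'
from h import *
np.set_printoptions(precision=4,suppress=True)
T=r.camera_params("top");S=r.camera_params("scene");print("C",ray(T,(0,0))[0],ray(S,(0,0))[0])
tp=lambda x,y:(390+x/4,180+y/4)
for nm,p,z in [("grip top a",(345,280),.084),("grip top b",(362,333),.084),("collar",(335,308),.034),("blk TL",(290,270),.03),("blk TR",(355,255),.03),("blk BR",(380,348),.03),("blk BL",(300,368),.03),
  ("purp1",(250,445),.0),("purp2",(360,155),.0),("red",(460,280),0),("reamer",(133,383),.07)]:
    print(nm,atz(T,tp(*p),z))
t2=lambda x,y:(230+x/4,140+y/4)
for nm,p,z in [("slot a",(297,436),.06),("slot b",(327,453),.06),("foot c",(312,445),.06),("vial end1",(65,150),.07),("vial end2",(67,312),.07),("bubble",(63,195),.075)]:
    print(nm,atz(T,t2(*p),z))
print("tri foot",tri([(T,(308,251.2)),(S,(336.2,231.5))]))
E
```

```text
C [0.3981 0.0128 1.3166] [ 1.1832 -0.2718  1.0833]
grip top a [ 0.4764 -0.3347  0.084 ]
grip top b [ 0.4454 -0.3448  0.084 ]
collar [ 0.4622 -0.3427  0.034 ]
blk TL [ 0.4852 -0.316   0.03  ]
blk TR [ 0.4954 -0.356   0.03  ]
blk BR [ 0.4385 -0.3716  0.03  ]
blk BL [ 0.425  -0.3226  0.03  ]
purp1 [ 0.3767 -0.2994  0.    ]
purp2 [ 0.5612 -0.3674  0.    ]
red [ 0.4835 -0.4307  0.    ]
reamer [ 0.4129 -0.213   0.07  ]
slot a [0.4703 0.0724 0.06  ]
slot b [0.4605 0.0541 0.06  ]
foot c [0.4651 0.0632 0.06  ]
vial end1 [0.6392 0.2166 0.07  ]
vial end2 [0.541 0.212 0.07 ]
bubble [0.6109 0.2161 0.075 ]
tri foot [0.4661 0.065  0.0558]
```

```bash
python3 -m inch '-.028 .0175 .002 0 0 .0033 .5;-.028 .0175 .002 0 0 .0033 .5;-.028 .0175 .002 0 0 .0033 .5;-.028 .0175 .002 0 0 .0033 .5;-.028 .0175 .002 0 0 .0033 .5;-.028 .0175 .002 0 0 .0033 .5;-.028 .0175 .002 0 0 .0033 .5;-.028 .0175 .002 0 0 .0033 .5;-.028 .0175 .002 0 0 .0033 .5;-.028 .0175 .002 0 0 .0033 .5;-.028 .0175 .002 0 0 .0033 .5;-.028 .0175 .002 0 0 .0033 .5;0 0 0 0 0 0 .5;0 0 0 0 0 0 .5;0 0 0 0 0 0 .5' 20
python3 - <<'E'
from h import *
import cv2
P=r.camera_params("wrist"); im=r.capture("wrist"); cv2.imwrite("pics/w1.png",im[:,:,::-1])
print(P)
for t in ["key","key_rest"]: print(t,[(d["xy"],round(d["p"],2)) for d in r.recognise(t,"wrist")][:4])
E
```

```text
time_s: 2.0
tcp_pos: [0.4672, -0.345, 0.2026]
eef_rot: [-180.0, -0.0, -164.5]
contact_force: [-0.1, -0.4, 0.6]
gripper_width: 0.0439
{'vfov': 59.88621981570993, 'cx': 317.70455042688565, 'cy': 245.40721133143427, 'R': array([[-2.68134692e-01,  9.63381139e-01,  7.53816497e-04],
       [ 9.19682381e-01,  2.55739014e-01,  2.97962875e-01],
       [ 2.86859033e-01,  8.05874555e-02, -9.54577161e-01]]), 't': array([ 0.4579502 , -0.37047908,  0.26285076])}
key [([279.0, 323.4], 0.95), ([322.3, 221.5], 0.73), ([412.3, 128.6], 0.72), ([210.0, 216.2], 0.56)]
key_rest []
```

View pics/w1.png

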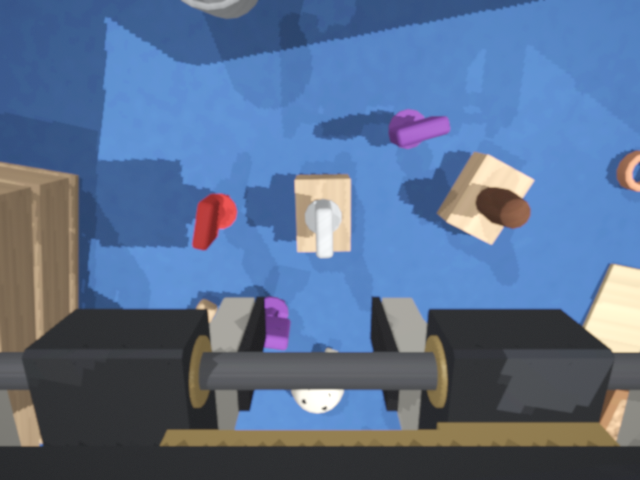

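The steel key stands in its block at about (323,220). The red one is at (213,220), the purple ones at (418,128) and (277,323), and the reamer at (505,208).

```bash
python3 - <<'E'
import cv2
a=cv2.imread("pics/w1.png")[165:275,280:370]; cv2.imwrite("pics/w1c.png",cv2.resize(a,None,fx=5,fy=5,interpolation=2))
E
```

```text
(no output)
```

View pics/w1c.png

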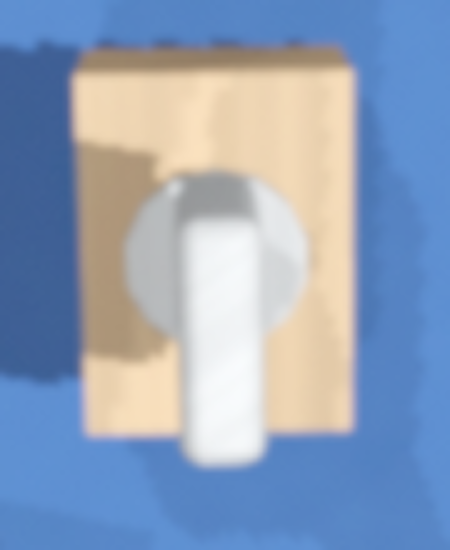

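```bash
cat > m.py <<'E'
from h import *
np.set_printoptions(precision=4,suppress=True)
P={'vfov': 59.88621981570993, 'cx': 317.70455042688565, 'cy': 245.40721133143427, 'R': np.array([[-2.68134692e-01,  9.63381139e-01,  7.53816497e-04],[ 9.19682381e-01,  2.55739014e-01,  2.97962875e-01],[ 2.86859033e-01,  8.05874555e-02, -9.54577161e-01]]), 't': np.array([ 0.4579502 , -0.37047908,  0.26285076])}
f=lambda x,y:(280+x/5,165+y/5)
q=lambda pts,z:np.array([atz(P,f(*p),z) for p in pts])
g=q([(183,218),(262,218),(265,464),(186,465)],.084); b=q([(73,72),(355,68),(353,432),(85,437)],.03)
print("grip",g.mean(0),np.linalg.norm(g[0]-g[3]),np.linalg.norm(g[0]-g[1]));d=(g[0]+g[1]-g[2]-g[3])[:2];print("yaw",np.degrees(np.arctan2(d[1],d[0])))
print("blk",b.mean(0),np.linalg.norm(b[0]-b[3]),np.linalg.norm(b[0]-b[1]));d=(b[0]+b[1]-b[2]-b[3])[:2];print("yaw",np.degrees(np.arctan2(d[1],d[0])))
print("collar",atz(P,f(216,258),.034))
E
python3 m.py
```

```text
grip [ 0.4619 -0.3418  0.084 ] 0.03540594906679098 0.010707415324435197
yaw -163.48501236335466
blk [ 0.4625 -0.3419  0.03  ] 0.060962484557701514 0.04471068681723293
yaw -163.4523569940984
collar [ 0.4618 -0.3423  0.034 ]
```

```bash
python3 -m inch '.0042 .0045 .012 0 0 -.018 .5;0 0 .02 0 0 0 .5;0 0 .02 0 0 0 .5;0 0 .02 0 0 0 .5;0 0 .02 0 0 0 .5;0 0 .02 0 0 0 .5;0 0 .02 0 0 0 .5;0 0 .014 0 0 0 .5;0 0 .006 0 0 0 .5;0 0 0 0 0 0 .5;0 0 0 0 0 0 .5'
python3 - <<'E'
from h import *
import cv2
print(r.get_state()["tcp_pos"])
im=r.capture("wrist"); cv2.imwrite("pics/w2.png",im[:,:,::-1])
E
```

```text
time_s: 3.07
tcp_pos: [0.4618, -0.3426, 0.051]
eef_rot: [-180.0, -0.0, -163.5]
contact_force: [0.4, 0.9, -0.5]
gripper_width: 0.0438
[ 0.46181382 -0.34257355  0.05096231]
```

View pics/w2.png

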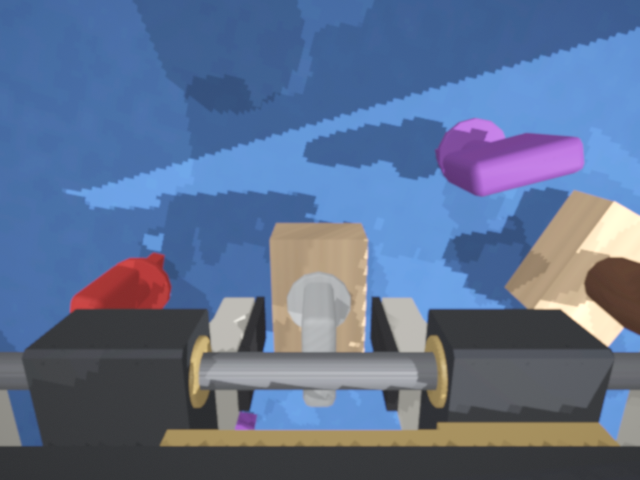

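The key's grip is midway between the pads at column 319. I'll close now.

```bash
python3 -m inch '0 0 0 0 0 0 .3;0 0 0 0 0 0 .2;0 0 0 0 0 0 .1;0 0 0 0 0 0 0;0 0 0 0 0 0 0;0 0 0 0 0 0 0;0 0 0 0 0 0 0;0 0 0 0 0 0 0;0 0 0 0 0 0 0;0 0 -.005 0 0 0 0;0 0 -.015 0 0 0 0;0 0 -.02 0 0 0 0;0 0 -.02 0 0 0 0;0 0 -.02 0 0 0 0;0 0 -.02 0 0 0 0;0 0 -.01 0 0 0 0;0 0 0 0 0 0 0;0 0 0 0 0 0 0' 50
python3 - <<'E'
from h import *
import cv2
print(r.get_state()["tcp_pos"])
im=r.capture("wrist"); cv2.imwrite("pics/w3.png",im[:,:,::-1])
E
```

```text
time_s: 4.62
tcp_pos: [0.4618, -0.3417, 0.1603]
eef_rot: [180.0, 0.0, -163.5]
contact_force: [-1.2, 0.5, -1.6]
gripper_width: 0.0116
[ 0.46180394 -0.34167311  0.16028009]
```

View pics/w3.png

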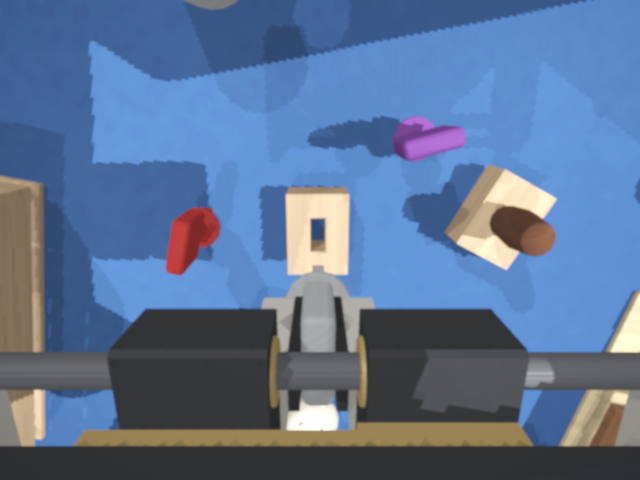

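The key is held and its slot in the block is empty. I'll carry it to just short of the foot and look down at the slot.

```bash
python3 -m inch '-.004 .018 0 0 0 0 0;-.0091 .0359 0 0 0 0 0;-.0091 .0359 0 0 0 0 0;-.0091 .0359 0 0 0 0 0;-.0091 .0359 0 0 0 0 0;-.0091 .0359 0 0 0 0 0;-.0091 .0359 0 0 0 0 0;-.0091 .0359 0 0 0 0 0;-.0091 .0359 0 0 0 0 0;-.0091 .0359 0 0 0 0 0;-.0051 .0182 0 0 0 0 0;0 0 0 0 0 -.116 0;0 0 0 0 0 -.116 0;0 0 0 0 0 -.116 0;0 0 0 0 0 -.116 0;0 0 0 0 0 -.116 0;0 0 0 0 0 -.116 0;0 0 0 0 0 -.116 0;0 0 0 0 0 0 0;0 0 0 0 0 0 0'
python3 - <<'E'
from h import *
import cv2,pickle
s=r.get_state();P=r.camera_params("wrist")
im=r.capture("wrist"); cv2.imwrite("pics/w4.png",im[:,:,::-1])
print(s["tcp_pos"],s["eef_rot"],s["contact_force"]);pickle.dump((s,P),open("w4.pkl","wb"))
print([(d["xy"],round(d["p"],2)) for d in r.recognise("slot","wrist")][:4])
E
```

```text
time_s: 6.33
tcp_pos: [0.4464, 0.0282, 0.1595]
eef_rot: [179.9, -0.1, -117.2]
contact_force: [-0.1, 0.3, -1.4]
gripper_width: 0.0122
[0.44637057 0.0281691  0.15947943] [ 1.79920387e+02 -9.16936045e-02 -1.17181857e+02] [-0.13590625  0.27441217 -1.42233616]
[([349.1, 28.8], 0.69), ([297.5, 270.0], 0.58)]
```

View pics/w4.png

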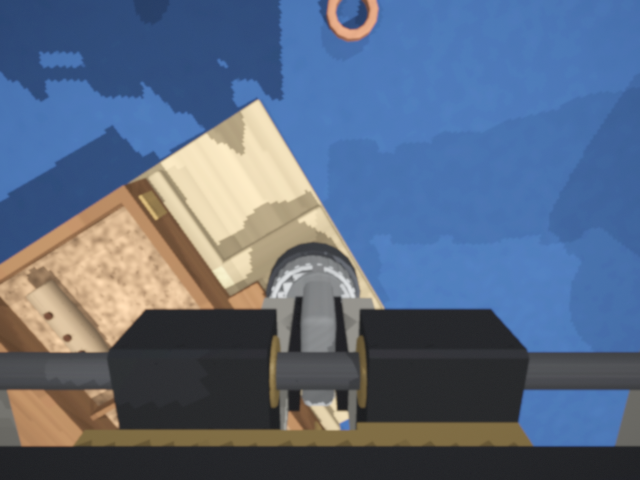

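The foot shows at (313,290), hidden behind the key. The offset should have gone the other way, so I'll shift along -x of the tool.

```bash
python3 -m inch '-.02 0 0 0 0 0 0;-.035 0 0 0 0 0 0;-.03 0 0 0 0 0 0;0 0 0 0 0 0 0;0 0 0 0 0 0 0;0 0 0 0 0 0 0'
python3 - <<'E'
from h import *
import cv2,pickle
s=r.get_state();P=r.camera_params("wrist")
im=r.capture("wrist"); cv2.imwrite("pics/w5.png",im[:,:,::-1])
print(s["tcp_pos"],s["eef_rot"],s["contact_force"]);pickle.dump((s,P),open("w5.pkl","wb"))
print([(d["xy"],round(d["p"],2)) for d in r.recognise("slot","wrist")][:4])
cv2.imwrite("pics/w5c.png",cv2.resize(im[120:270,240:400,::-1],None,fx=4,fy=4,interpolation=2))
E
```

```text
time_s: 6.93
tcp_pos: [0.485, 0.104, 0.1599]
eef_rot: [179.9, -0.1, -117.0]
contact_force: [-0.2, 0.1, -1.6]
gripper_width: 0.0117
[0.48499667 0.10398047 0.15992909] [ 1.79946014e+02 -7.18444452e-02 -1.17038942e+02] [-0.23442669  0.09885203 -1.56088219]
[([310.1, 177.7], 0.8)]
```

View pics/w5c.png

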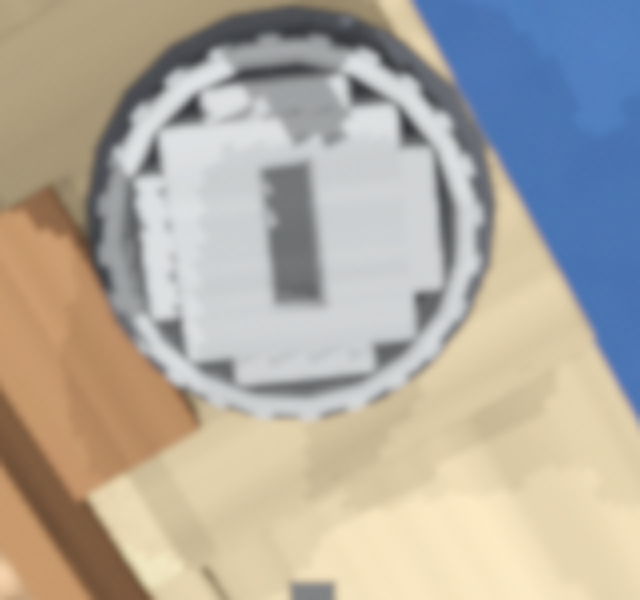

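View pics/w5.png

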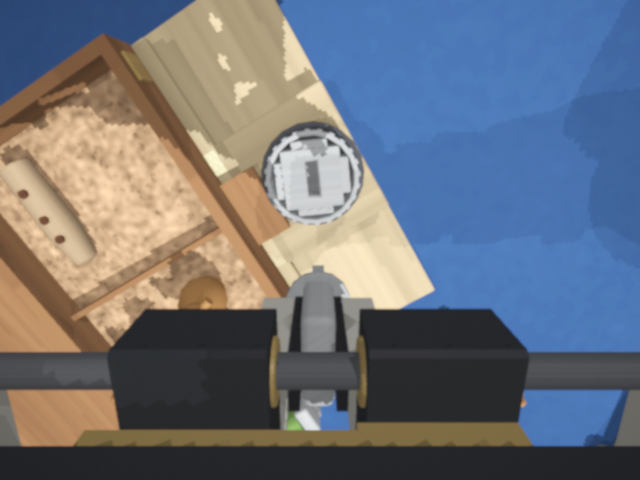

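```bash
python3 - <<'E'
from h import *
import pickle
np.set_printoptions(precision=4,suppress=True)
s,P=pickle.load(open("w5.pkl","rb"))
f=lambda x,y:(240+x/4,120+y/4)
g=np.array([atz(P,f(*p),.06) for p in [(260,168),(308,162),(324,303),(275,304)]])
print(g.mean(0),np.linalg.norm(g[0]-g[3]),np.linalg.norm(g[0]-g[1]))
d=(g[0]+g[1]-g[2]-g[3])[:2];yaw=np.degrees(np.arctan2(d[1],d[0]));print("slot yaw",yaw)
# rim: top circle center
print("rim c",atz(P,f(300,235),.06))
c=g.mean(0); R=Rot.from_euler("xyz",s["eef_rot"],degrees=True).as_matrix()
print("tool shift",R.T@(c-np.array(s["tcp_pos"])))
# predicted key tip pixels
for x,y in [(0.008,0),(.015,0)]:
    print(proj(P,s["tcp_pos"]+R@np.array([x,y,.043])), )
E
```

```text
[0.4666 0.0631 0.06  ] 0.021107533954755495 0.007392038440076006
slot yaw -110.8051938585103
rim c [0.4655 0.0637 0.06  ]
tool shift [ 0.0446 -0.0023  0.1   ]
[316.4713 266.2749]
[316.4643 253.366 ]
```

```bash
python3 - <<'E'
import cv2
a=cv2.imread("pics/w5.png")[255:315,275:365]; cv2.imwrite("pics/w5d.png",cv2.resize(a,None,fx=8,fy=8,interpolation=cv2.INTER_NEAREST))
E
```

```text
(no output)
```

View pics/w5d.png

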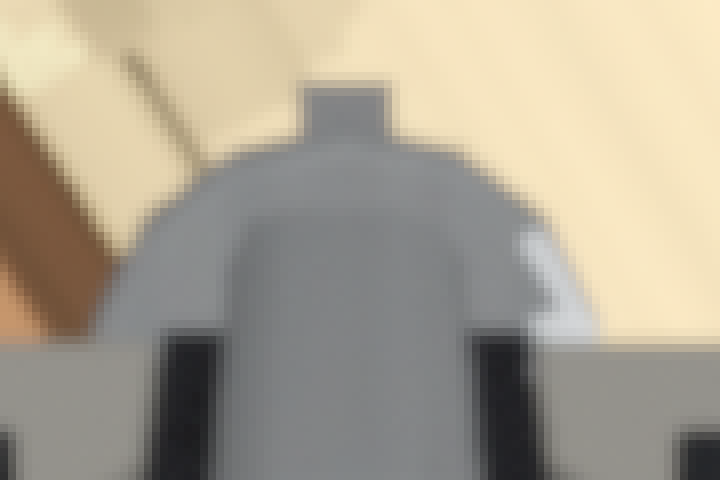

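```bash
python3 -m inch '.02 -.0015 0 0 0 0 0;.0241 -.0018 0 0 0 0 0;0 0 0 0 0 -.109 0;0 0 .02 0 0 0 0;0 0 .02 0 0 0 0;0 0 .007 0 0 0 0;0 0 0 0 0 0 0;0 0 0 0 0 0 0;0 0 0 0 0 0 0'
python3 - <<'E'
from h import *
import cv2,pickle
s=r.get_state();P=r.camera_params("wrist")
im=r.capture("wrist"); cv2.imwrite("pics/w6.png",im[:,:,::-1])
print(s["tcp_pos"],s["eef_rot"],s["contact_force"]);pickle.dump((s,P),open("w6.pkl","wb"))
cv2.imwrite("pics/w6c.png",cv2.resize(im[220:340,240:400,::-1],None,fx=5,fy=5,interpolation=2))
im=r.capture("scene")[:,:,::-1];cv2.imwrite("pics/s6c.png",cv2.resize(im[180:300,280:440],None,fx=5,fy=5,interpolation=2))
E
```

```text
time_s: 7.78
tcp_pos: [0.4691, 0.0634, 0.1146]
eef_rot: [-179.9, 0.0, -110.7]
contact_force: [0.1, 0.1, -1.5]
gripper_width: 0.0119
[0.46910103 0.06339606 0.11455107] [-1.79941188e+02  4.29732719e-02 -1.10723368e+02] [ 0.11116718  0.05573625 -1.49003403]
```

View pics/w6c.png

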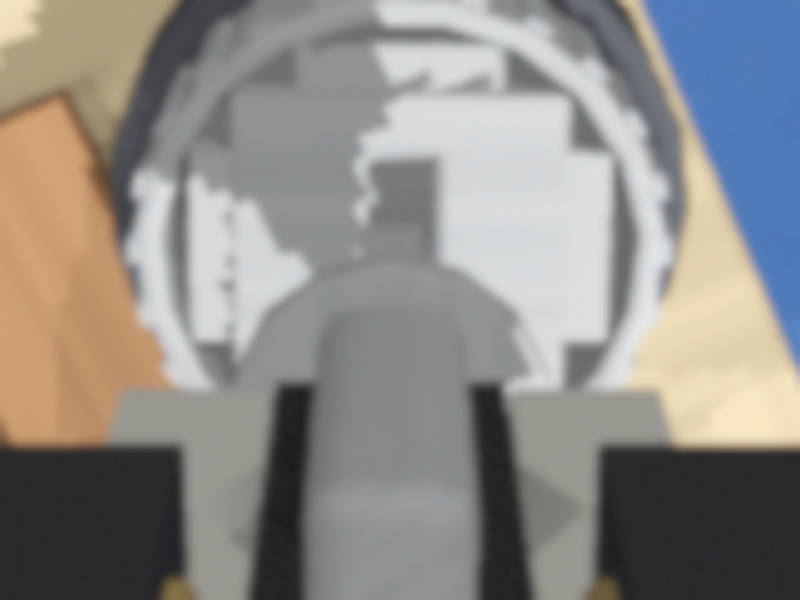

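View pics/s6c.png

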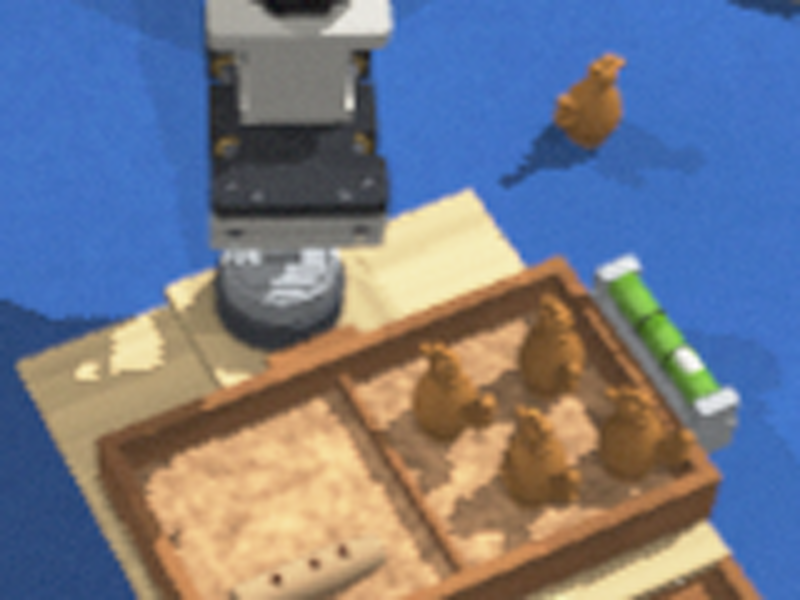

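```bash
python3 -m inch '.0006 .0013 0 0 0 0 0;0 0 0 0 0 0 0;0 0 0 0 0 0 0;0 0 0 0 0 0 0'
python3 - <<'E'
from h import *
import cv2,pickle
s=r.get_state();P=r.camera_params("wrist")
im=r.capture("wrist"); cv2.imwrite("pics/w7.png",im[:,:,::-1])
print(s["tcp_pos"],s["eef_rot"],s["contact_force"])
R=Rot.from_euler("xyz",s["eef_rot"],degrees=True).as_matrix();c=s["tcp_pos"]
z=c[2]-.06
for y in (-.00375,.00375): print("slot end pred if aligned",(proj(P,c+R@np.array([.01075,y,z]))-[240,220])*5)
for y in (-.0015,.0015): print("tip pred",(proj(P,c+R@np.array([.008,y,.043]))-[240,220])*5)
cv2.imwrite("pics/w7c.png",cv2.resize(im[220:340,240:400,::-1],None,fx=5,fy=5,interpolation=2))
E
```

```text
time_s: 8.22
tcp_pos: [0.4671, 0.0634, 0.1138]
eef_rot: [-180.0, 0.0, -110.7]
contact_force: [0.1, 0.1, -2.2]
gripper_width: 0.0117
[0.4671487  0.06337188 0.11375696] [-1.79987866e+02  1.45451318e-02 -1.10708357e+02] [ 0.11910338  0.11319751 -2.18071167]
slot end pred if aligned [346.50934875 172.05940233]
slot end pred if aligned [416.34107405 172.07174856]
tip pred [366.57684348 230.79892425]
tip pred [395.74054972 230.80357208]
```

View pics/w7c.png

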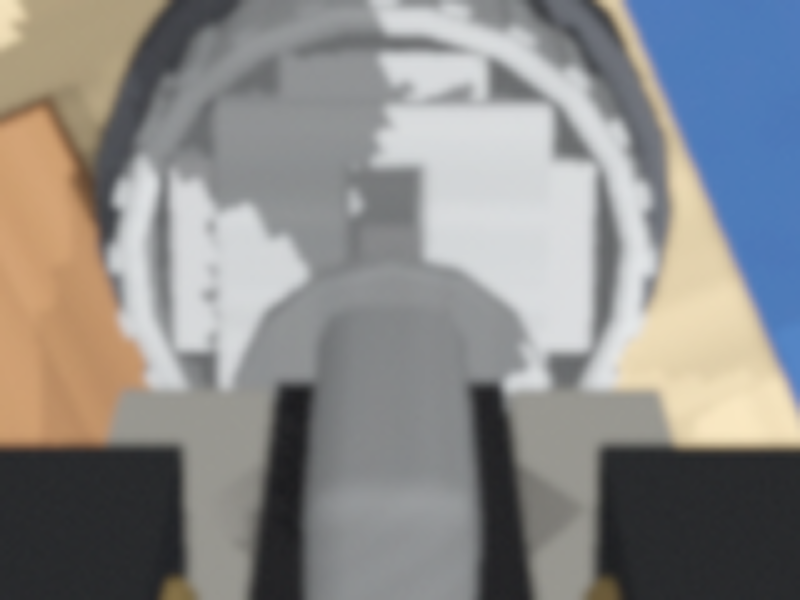

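The slot is now centred on the key's axis (crop 388 against 389), and its end row is as predicted. I'll insert the blade gently.

```bash
python3 -m inch '0 0 .006 0 0 0 0;0 0 .005 0 0 0 0;0 0 .004 0 0 0 0;0 0 .003 0 0 0 0;0 0 .003 0 0 0 0;0 0 0 0 0 0 0;0 0 0 0 0 0 0'; python3 -m inch '0 0 .003 0 0 0 0;0 0 .003 0 0 0 0;0 0 .002 0 0 0 0;0 0 0 0 0 0 0'
python3 - <<'E'
from h import *
s=r.get_state();print(s["tcp_pos"],s["contact_force"],s["moment"])
E
```

```text
time_s: 8.85
tcp_pos: [0.4672, 0.0632, 0.0923]
eef_rot: [180.0, -0.0, -110.7]
contact_force: [2.8, -1.1, -2.3]
gripper_width: 0.0119
time_s: 9.18
tcp_pos: [0.4672, 0.0632, 0.0844]
eef_rot: [-180.0, -0.0, -110.7]
contact_force: [1.8, -1.9, 0.6]
gripper_width: 0.0116
[0.46724998 0.06324462 0.08438335] [ 1.84961462 -1.88374835  0.55441815] [-0.63842319 -0.43082938 -0.01125306]
```

```bash
python3 -m inch '0 0 .002 0 0 0 0;0 0 .002 0 0 0 0;0 0 0 0 0 0 0;0 0 0 0 0 0 0'; python3 -m inch '0 0 .001 0 0 0 0;0 0 0 0 0 0 0;0 0 0 0 0 0 0'; python3 -m inch '0 0 .001 0 0 0 0;0 0 0 0 0 0 0;0 0 0 0 0 0 0'
python3 - <<'E'
from h import *
import cv2
s=r.get_state();print(s["tcp_pos"],s["contact_force"],s["moment"])
im=r.capture("scene")[:,:,::-1];cv2.imwrite("pics/s8c.png",cv2.resize(im[180:300,280:440],None,fx=5,fy=5,interpolation=2))
im=r.capture("wrist"); cv2.imwrite("pics/w8.png",im[:,:,::-1])
im=r.capture("top"); cv2.imwrite("pics/t8.png",im[:,:,::-1])
for c in("top","scene"):
  for n in("bubble","vial"): print(c,n,[(d["xy"],round(d["p"],2)) for d in r.recognise(n,c)][:3])
E
```

```text
time_s: 9.52
tcp_pos: [0.4673, 0.0633, 0.0807]
eef_rot: [-180.0, 0.0, -110.7]
contact_force: [0.3, -2.2, 4.2]
gripper_width: 0.0117
time_s: 9.77
tcp_pos: [0.4673, 0.0633, 0.0797]
eef_rot: [-180.0, 0.0, -110.7]
contact_force: [0.7, -3.1, 4.4]
gripper_width: 0.0116
time_s: 10.02
tcp_pos: [0.4674, 0.0633, 0.0794]
eef_rot: [-180.0, 0.0, -110.7]
contact_force: [-2.7, -2.2, 13.4]
gripper_width: 0.0117
[0.46739814 0.06330203 0.07939712] [-2.69105988 -2.19807616 13.37069414] [-0.95358863  0.93590243  0.0636813 ]
top bubble []
top vial [([511.1, 182.6], 0.66), ([305.1, 190.4], 0.65)]
scene bubble []
scene vial [([363.5, 276.1], 0.8)]
```

View pics/s8c.png

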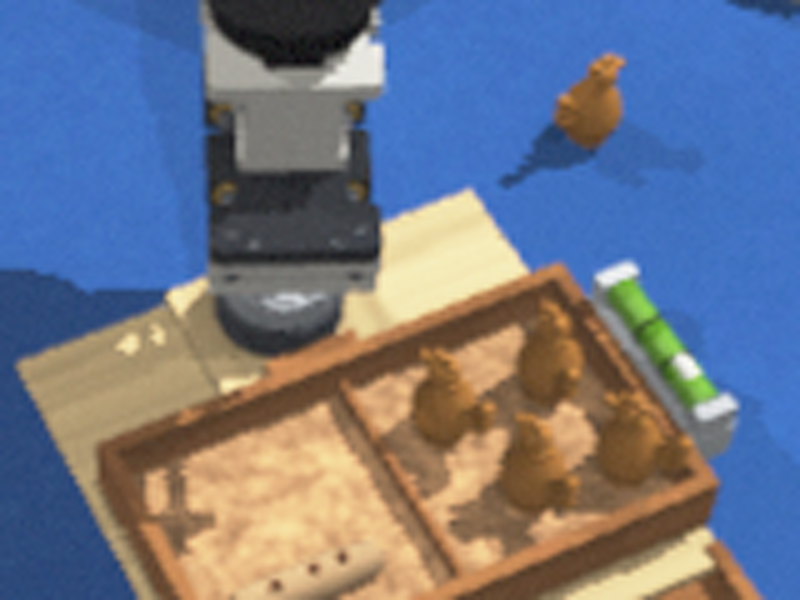

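View pics/t8.png

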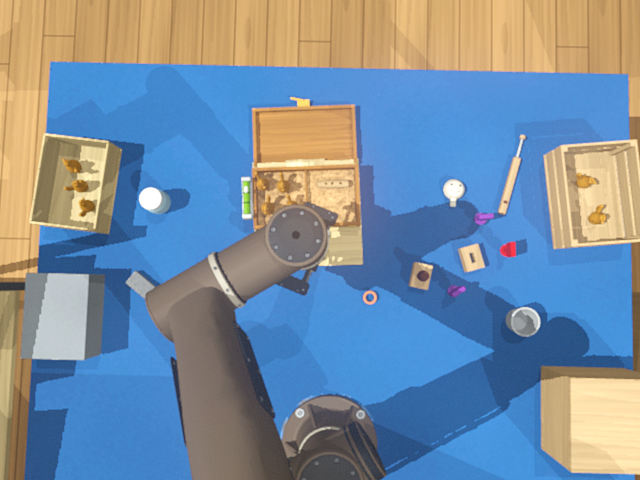

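View pics/w8.png

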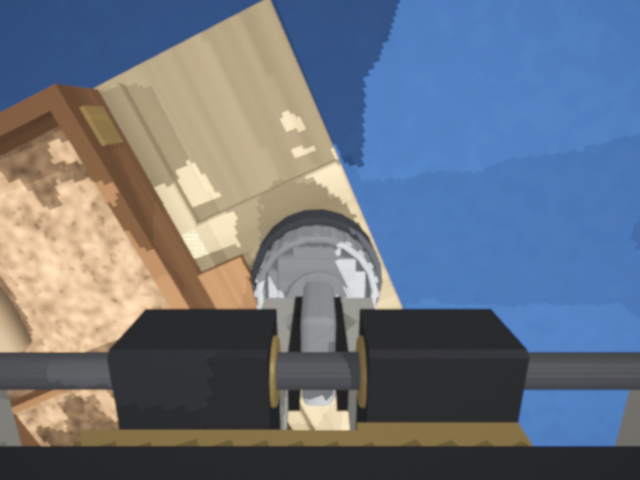

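The blade is fully in and the press is on its stop (z stopped falling, 13 N). The bubble is at the far end, near (680,365) in the scene crop. I'll turn clockwise most of the way and watch the press force.

```bash
python3 -m inch '0 0 .0005 0 0 .03 0;0 0 0 0 0 .06 0;0 0 0 0 0 .06 0;0 0 0 0 0 .06 0;0 0 0 0 0 .06 0;0 0 0 0 0 0 0;0 0 0 0 0 0 0'; python3 -m inch '0 0 0 0 0 .06 0;0 0 0 0 0 .06 0;0 0 0 0 0 .06 0;0 0 0 0 0 .06 0;0 0 0 0 0 .06 0;0 0 0 0 0 .06 0;0 0 0 0 0 .03 0;0 0 0 0 0 0 0;0 0 0 0 0 0 0'
cat > look.py <<'E'
from h import *
import cv2,sys
n=sys.argv[1]
s=r.get_state();print(s["tcp_pos"],s["eef_rot"],s["contact_force"],s["moment"],s["gripper_width"])
ims=[]
for c,(x,y) in (("top",(225,160)),("scene",(390,220))):
    im=r.capture(c)[:,:,::-1];cv2.imwrite(f"pics/{c}{n}.png",im)
    a=cv2.resize(im[y:y+75,x:x+50],None,fx=8,fy=8,interpolation=cv2.INTER_CUBIC); ims.append(a)
    for k in("bubble","vial"): print(c,k,[(d["xy"],round(d["p"],2)) for d in r.recognise(k,c)][:3])
cv2.imwrite(f"pics/v{n}.png",np.hstack(ims))
E
python3 look.py 9
```

```text
time_s: 10.95
tcp_pos: [0.4674, 0.0635, 0.0793]
eef_rot: [-180.0, 0.0, -126.2]
contact_force: [-3.7, -1.2, 18.1]
gripper_width: 0.0117
time_s: 11.7
tcp_pos: [0.4675, 0.0637, 0.0793]
eef_rot: [180.0, 0.1, -148.5]
contact_force: [-4.9, -0.3, 17.7]
gripper_width: 0.0115
[0.46745114 0.06373989 0.07927663] [ 1.79999753e+02  7.32079453e-02 -1.48517381e+02] [-4.85578639 -0.25683562 17.72960474] [0.12563638 2.0021928  0.00458156] 0.011524053257189429
top bubble []
top vial [([305.5, 190.1], 0.75), ([370.6, 302.7], 0.33)]
scene bubble []
scene vial [([361.9, 279.4], 0.84)]
```

View pics/v9.png

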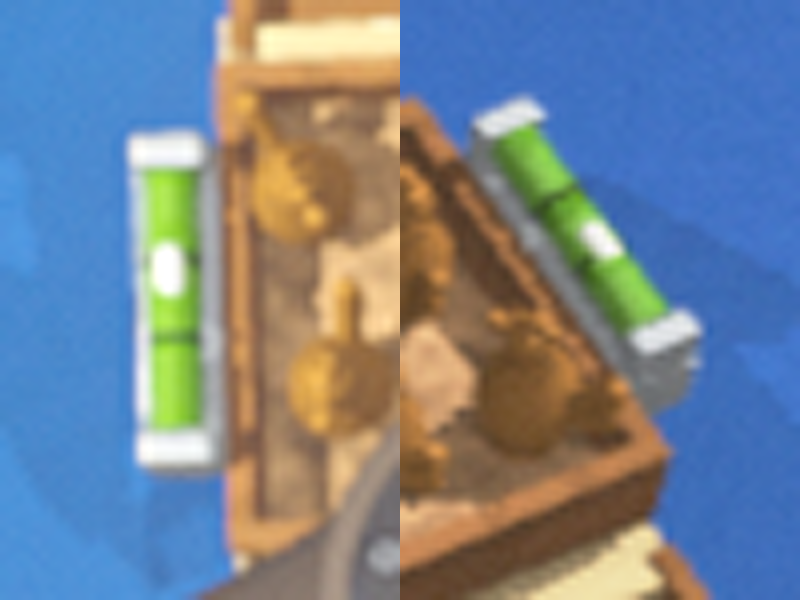

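```bash
python3 -m inch '0 0 0 0 0 .06 0;0 0 0 0 0 .06 0;0 0 0 0 0 .06 0;0 0 0 0 0 .06 0;0 0 0 0 0 .06 0;0 0 0 0 0 .06 0;0 0 0 0 0 .06 0;0 0 0 0 0 .06 0;0 0 0 0 0 0 0;0 0 0 0 0 0 0;0 0 0 0 0 0 0'
python3 look.py 10
```

```text
time_s: 12.92
tcp_pos: [0.4677, 0.0641, 0.0793]
eef_rot: [179.9, 0.1, -176.0]
contact_force: [-4.5, 1.2, 17.4]
gripper_width: 0.0118
[0.46773086 0.06409562 0.07932496] [ 1.79934435e+02  1.01814347e-01 -1.76008396e+02] [-4.4511443   1.21210043 17.39407868] [ 0.59242671  1.7851127  -0.08401545] 0.011750292585750017
top bubble []
top vial [([309.2, 193.4], 0.94)]
scene bubble []
scene vial [([363.9, 275.8], 0.67)]
```

View pics/v10.png

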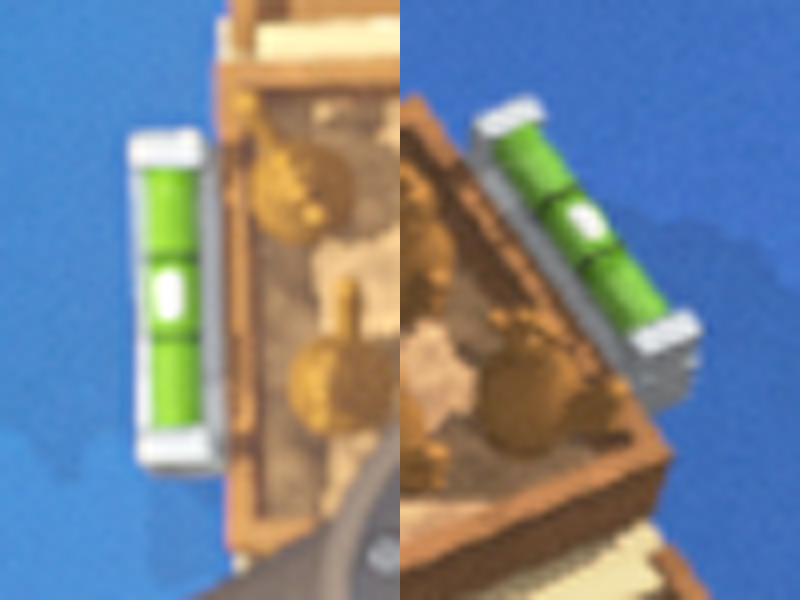

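```bash
cat > meas.py <<'E'
from h import *
import cv2
from scipy.optimize import least_squares
np.set_printoptions(precision=1,suppress=True,linewidth=150)
# strip ends (pixel): tube green ends, far->near order in top ; scene
ends={"top":((225+171/8,160+150/8),(225+177/8,160+450/8),3.2),"scene":((390+(517-400)/8,220+128/8),(390+(650-400)/8,220+323/8),3.2)}
L=160
for c,(a,b,hw) in ends.items():
    im=np.mean([r.capture(c).astype(float) for _ in range(3)],0)
    a=np.array(a)-.4375;b=np.array(b)-.4375;u=(b-a)/np.linalg.norm(b-a);n=np.array([-u[1],u[0]])
    W=41
    src=np.float32([a-n*5,b-n*5,a+n*5]);dst=np.float32([[0,0],[L,0],[0,W]])
    M=cv2.getAffineTransform(src,dst)
    st=cv2.warpAffine(im.astype(np.float32),M,(L,W),flags=cv2.INTER_CUBIC)
    cv2.imwrite(f"pics/strip_{c}.png",cv2.resize(st[:,:,::-1].clip(0,255),None,fx=5,fy=5,interpolation=2))
    np.save(f"strip_{c}.npy",st)
    blue=st[:,:,2]; g=st[:,:,1]
    # bubble: white -> blue channel high
    m=(blue>150); m[:, :12]=0; m[:,-12:]=0
    # keep within middle
    ys,xs=np.nonzero(m); w=blue[ys,xs]-150
    print(c,"len px",np.linalg.norm(b-a),"bubble",(xs*w).sum()/w.sum(),xs.min(),xs.max(),(ys*w).sum()/w.sum(),ys.min(),ys.max())
    for y in range(6,36,3): print(y,g[y,::5].astype(int))
print(r.get_state()["contact_force"])
E
python3 meas.py
```

```text
top len px 37.50749925014996 bubble 84.87748417657114 12 147 26.85148355160904 0 40
6 [205 198 152 144 152 157 161 161 159 156 157 146 143 155 159 158 161 161 162 156 148 158 163 161 153 159 171 170 170 175 202 216]
9 [239 229 166 141 147 152 157 158 154 151 152 127 121 147 152 151 156 155 157 144 125 149 158 156 154 157 162 162 161 170 217 240]
12 [249 238 178 159 166 167 167 167 167 166 166 130 129 165 168 166 169 169 170 154 129 158 170 168 169 169 170 169 169 176 218 245]
15 [248 238 191 180 185 185 185 185 185 187 188 149 152 194 203 203 203 200 195 175 152 179 190 188 189 188 190 189 189 188 209 239]
18 [246 236 203 200 205 203 202 202 202 205 204 169 177 223 237 237 237 233 217 191 167 195 203 202 202 202 202 202 204 201 209 238]
21 [246 235 214 216 221 216 212 213 212 213 214 177 189 243 253 252 252 251 238 203 180 211 219 218 218 218 217 218 222 216 214 238]
24 [245 237 220 225 230 227 223 223 223 224 222 182 193 250 258 256 257 258 249 211 185 221 231 230 229 229 229 229 232 226 219 237]
27 [246 236 219 227 233 231 229 229 229 231 228 185 190 244 256 256 255 254 246 212 182
[... 1160 characters left out ...]
 182 194 194 196 193 196 191 186]
24 [181 171 173 178 188 193 190 191 189 186 135 117 160 188 197 197 190 192 189 168 131 140 150 153 165 176 177 179 178 175 176 173]
27 [170 158 160 165 175 176 174 174 172 157 112 108 140 150 159 158 161 156 158 149 105 112 133 131 145 149 148 150 149 143 146 158]
30 [146 137 140 144 155 148 145 141 139 134 100  85 111 124 129 133 132 132 130 120  82  95 107 113 120 127 124 126 120 123 124 141]
33 [117 120 120 129 128 121 118 118 114 115  99  79  95 105 110 116 115 113 116 113  90  82  92  99 112 113 114 113 114 112 114 124]
[-4.7  1.7 16.3][ WARN:0@8.605] global loadsave.cpp:1063 imwrite_ Unsupported depth image for selected encoder is fallbacked to CV_8U.
```

```bash
cat > fit.py <<'E'
import numpy as np
from scipy.optimize import curve_fit
from scipy.special import expit
for c,rows in (("top",slice(17,32)),("scene",slice(10,24))):
    st=np.load(f"strip_{c}.npy"); x=np.arange(160)
    b=st[rows,:,2].mean(0); g=st[rows,:,1].mean(0)
    lo,hi=(25,135)
    # model of blue: const + bubble plateau - two gaussian lines
    def mod(x,o,s,A,e1,e2,w,B1,l1,B2,l2,ws):
        return o+s*(x-80)+A*(expit((x-e1)/w)-expit((x-e2)/w))-B1*np.exp(-(x-l1)**2/2/ws**2)-B2*np.exp(-(x-l2)**2/2/ws**2)
    for nm,sig in (("g",g),("b",b),("r",st[rows,:,0].mean(0))):
        try:
            p,_=curve_fit(mod,x[lo:hi],sig[lo:hi],[np.median(sig[lo:hi]),0,50,63,92,3,50,57,50,101,3],maxfev=20000)
            sc=24/(p[9]-p[7]); print(c,nm,"bubble %.1f..%.1f lines %.1f %.1f len mm %.1f offset mm (far +) %.2f"%(p[3],p[4],p[7],p[9],(p[4]-p[3])*sc,((p[7]+p[9])/2-(p[3]+p[4])/2)*sc*(1 if c=="top" else -1)), "w%.1f rms%.1f"%(p[5],np.std(mod(x[lo:hi],*p)-sig[lo:hi])))
        except Exception as e: print(nm,e)
E
python3 fit.py
```

```text
top g bubble 63.4..90.2 lines 57.3 99.6 len mm 15.2 offset mm (far +) 0.94 w1.7 rms1.3
top b bubble 64.0..89.7 lines 60.1 100.5 len mm 15.2 offset mm (far +) 2.06 w1.5 rms2.4
top r bubble 64.0..89.6 lines 57.7 99.7 len mm 14.6 offset mm (far +) 1.10 w1.6 rms1.5
scene g bubble 57.6..93.0 lines 57.5 104.6 len mm 18.0 offset mm (far +) -2.94 w1.4 rms3.9
scene b bubble 64.4..91.4 lines 60.0 106.4 len mm 13.9 offset mm (far +) -2.72 w1.8 rms2.8
scene r bubble 63.0..91.7 lines 59.1 105.1 len mm 15.0 offset mm (far +) -2.49 w2.3 rms3.1
```

```bash
python3 - <<'E'
import cv2,numpy as np
a=cv2.imread("pics/strip_top.png");b=cv2.imread("pics/strip_scene.png");cv2.imwrite("pics/strips.png",np.vstack([a,b]))
E
```

```text
(no output)
```

View pics/strips.png

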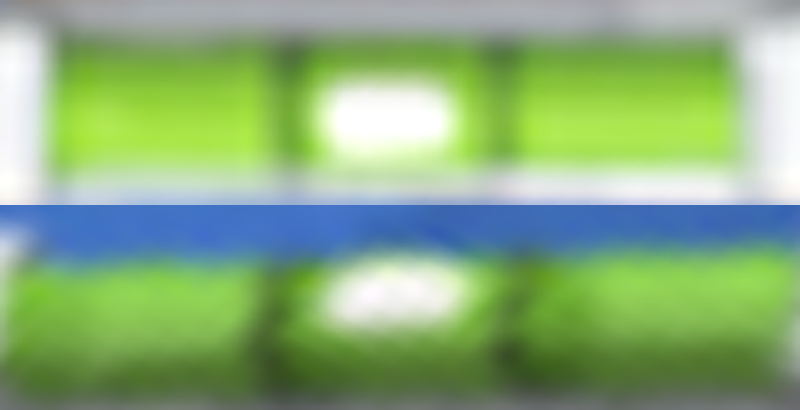

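```bash
cat > fit3.py <<'E'
from h import *
from scipy.optimize import least_squares
exec(open("meas.py").read().split("L=160")[0].split("np.set_printoptions")[1].join(["np.set_printoptions",""])) if 0 else None
ends={"top":((225+171/8,160+150/8),(225+177/8,160+450/8)),"scene":((390+(517-400)/8,220+128/8),(390+(650-400)/8,220+323/8))}
rows={"top":range(14,32,2),"scene":range(14,32,2)}
for c in ends:
    P=r.camera_params(c); st=np.load(f"strip_{c}.npy")
    a,b=[np.array(q)-.4375 for q in ends[c]];u=(b-a)/np.linalg.norm(b-a);n=np.array([-u[1],u[0]]);Lp=np.linalg.norm(b-a)
    topix=lambda x,y:a+u*Lp*x/160+n*(y/41*10-5)
    tostr=lambda p:np.array([np.dot(p-a,u)*160/Lp,(np.dot(p-a,n)+5)*4.1])
    g=st[:,:,1];obs=[]
    for y in rows[c]:
        o=[]
        for lo,hi in ((46,68),(91,115)):
            s=g[y,lo:hi]; k=int(np.argmin(s)); k=min(max(k,2),len(s)-3)
            q=np.polyfit(np.arange(k-2,k+3),s[k-2:k+3],2); o.append(lo-q[1]/2/q[0])
        obs.append((y,*o))
    # bubble: min(rgb) whiteness
    w=st.min(2); w=np.where(w>w[10:30,30:130].max()*.6,w,0); w[:, :58]=0;w[:,96:]=0;w[:8]=0;w[34:]=0
    yy,xx=np.mgrid[:w.shape[0],:160]; bx,by=(w*xx).sum()/w.sum(),(w*yy).sum()/w.sum()
    half=w>0; print(c,"bubble strip",bx,by,"ext",xx[half].min(),xx[half].max(),yy[half].min(),yy[half].max())
    print([tuple(round(float(v),1) for v in o) for o in obs])
    yaw=np.radians(2.6); dx=np.array([np.cos(yaw),np.sin(yaw),0]);dy=np.array([-np.sin(yaw),np.cos(yaw),0]);dz=np.array([0,0,1.])
    C=ray(P,(0,0))[0]
    def ring(V,xo,R=.0085):
        ph=np.linspace(-np.pi/2,np.pi/2,181); pts=V+dx*xo+R*(np.sin(ph)[:,None]*dy+np.cos(ph)[:,None]*dz)
        nn=(np.sin(ph)[:,None]*dy+np.cos(ph)[:,None]*dz); vis=((C-pts)*nn).sum(1)>0
        return np.array([tostr(proj(P,p)) for p in pts[vis]])
    sgn=1 if c=="scene" else -1
    V0=np.array([.589,.214,.068])
    def res(p,full=False):
        V=V0+np.array([p[0],p[1],0])
        out=[]
        for k,xo in ((1,-sgn*.012),(2,sgn*.012)):
            rg=ring(V,xo); i=np.argsort(rg[:,1])
            for o in obs:
                out.append(np.interp(o[0],rg[i,1],rg[i,0])-o[k])
        # crest row prior: bubble row equals crest row
        cr=tostr(proj(P,V+dz*.0085)); out.append((cr[1]-by)*1.5)
        return np.array(out)
    s=least_squares(res,[0,0],loss="soft_l1"); V=V0+np.array([*s.x,0]); print("V",V,"rms",np.std(s.fun))
    for h in (.006,.0085,.0095):
        q=[tostr(proj(P,V+dx*e+dz*h))[0] for e in (-.01,.01)]
        print("  h",h,"offset mm",-10+20*(bx-q[0])/(q[1]-q[0]))
E
python3 fit3.py
```

```text
top bubble strip 76.96059321962882 24.301930569213418 ext 64 90 16 33
[(14.0, 57.4, 100.0), (16.0, 57.3, 99.9), (18.0, 57.1, 100.0), (20.0, 57.0, 99.8), (22.0, 56.9, 99.8), (24.0, 57.0, 99.8), (26.0, 57.3, 99.9), (28.0, 57.5, 99.9), (30.0, 57.8, 99.9)]
V [0.59143372 0.21599015 0.068     ] rms 0.2403495006386527
  h 0.006 offset mm 1.217209805780973
  h 0.0085 offset mm 0.8082566837145819
  h 0.0095 offset mm 0.644670392336689
scene bubble strip 78.6216523662431 17.27992041416689 ext 65 92 11 24
[(14.0, 55.2, 104.5), (16.0, 54.9, 104.3), (18.0, 54.9, 103.3), (20.0, 54.9, 102.4), (22.0, 54.4, 101.8), (24.0, 53.3, 101.4), (26.0, 52.7, 101.8), (28.0, 52.8, 101.8), (30.0, 53.9, 101.5)]
V [0.59531655 0.21480357 0.068     ] rms 0.6857099385763296
  h 0.006 offset mm -1.0629910433933656
  h 0.0085 offset mm 0.046322095570815236
  h 0.0095 offset mm 0.49034959074221085
```

Both cameras agree on about +0.6 mm still to go, taking the bubble just above the tube's crest. That is roughly 0.035 rad more.

```bash
python3 -m inch '0 0 0 0 0 .02 0;0 0 0 0 0 .015 0;0 0 0 0 0 0 0;0 0 0 0 0 0 0;0 0 0 0 0 0 0;0 0 0 0 0 0 0;0 0 0 0 0 0 0;0 0 0 0 0 0 0'
python3 meas.py >/dev/null 2>&1; python3 fit3.py|grep -v '^\['; python3 look.py 11
```

```text
time_s: 14.18
tcp_pos: [0.4677, 0.0641, 0.0793]
eef_rot: [179.9, 0.1, -178.0]
contact_force: [-3.9, 1.4, 18.2]
gripper_width: 0.0117
top bubble strip 77.9792457092002 24.052593902601807 ext 65 91 16 33
V [0.59146983 0.21586146 0.068     ] rms 0.15948794192259794
  h 0.006 offset mm 0.608599266370387
  h 0.0085 offset mm 0.20078196898464462
  h 0.0095 offset mm 0.037650005796967534
scene bubble strip 77.69830949692103 16.994816603295266 ext 64 92 11 24
V [0.59527507 0.21493767 0.068     ] rms 0.7575103454461879
  h 0.006 offset mm -1.521618443491798
  h 0.0085 offset mm -0.41178608618204393
  h 0.0095 offset mm 0.03244902696498997
[0.46770664 0.06411365 0.07929661] [ 1.79932438e+02  9.57339781e-02 -1.78008915e+02] [-3.48713673  0.46392899 17.67788879] [0.6583961  1.77276786 0.03703648] 0.011795894699015354
top bubble [([364.8, 296.4], 0.64)]
top vial [([309.0, 190.9], 0.96)]
scene bubble [([337.9, 232.3], 0.47)]
scene vial [([362.7, 276.9], 0.7)]
```

View pics/v11.png

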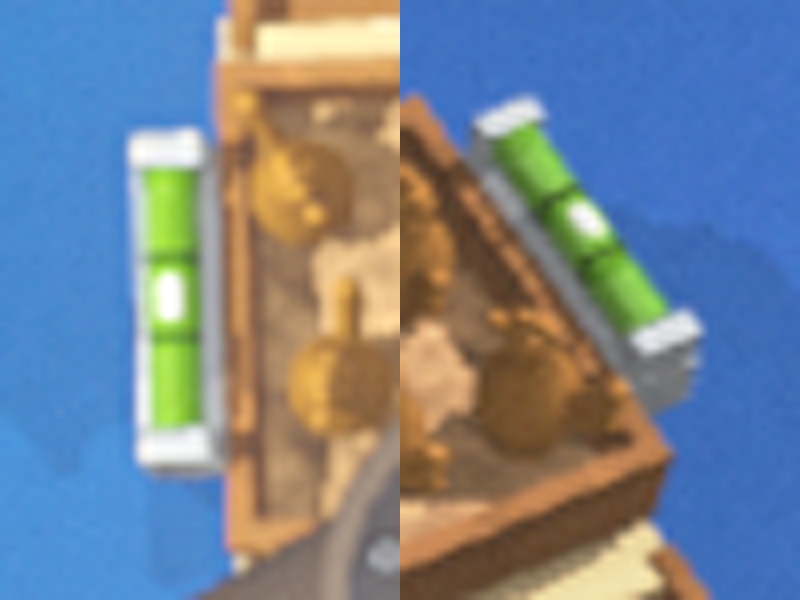

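View pics/scene11.png

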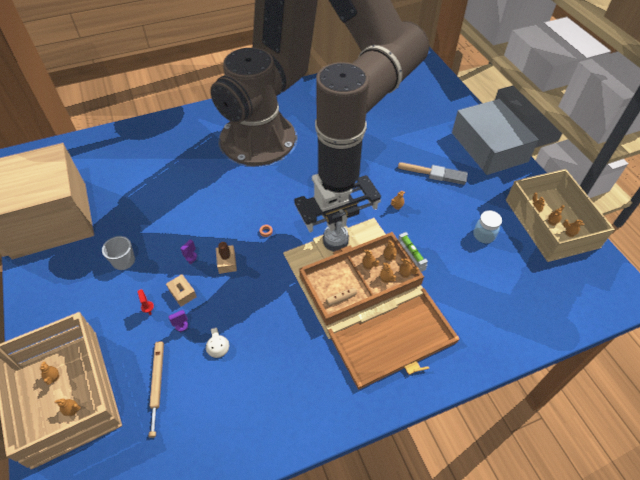

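The bubble is midway between the lines (offset about 0 in both cameras). The press holds at 18 N with the key gripped, and everything else is where it was. I'm handing the job in.

```bash
python3 -c "
from plant import r
print(r.get_state()['contact_force'],r.get_state()['time_s']); print(r.close_job())"
```

```text
[-4.95734922  1.84611659 17.17373384] 14.7833
the job is handed in; nothing more can be done
None
```

The job is handed in at 14.8 s, with the key still gripped and pressing down and the bubble centred. I lifted the steel key from its rest and put the blade fully into the foot's slot. I then pressed the base onto its stop and turned the tool about 67° clockwise.

- **Pressed:** The final push was about 17–18 N, and the height stayed steady at the stop.
- **Bubble:** It read about 0.04 mm off centre in the top camera and 0.03 mm in the scene camera. These figures assume the bubble sits about 1 mm above the tube's crest. If it sits exactly at the crest, the readings are +0.2 mm and −0.4 mm; if it lies 2.5 mm below the crest, they are +0.6 mm and −1.5 mm.
- **Networks:** Their "bubble" reports never matched the real bubble, mostly nothing or hits near the ring or the foot. I measured the bubble from the pictures instead.
- **Other goods:** In the last picture the reamer and everything else stood where they started.
- **Not explained:** A side force of about 4–5 N on the tool and a moment reading of about 1.8–2 N m remained while turning. I left these as they were.

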